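# Clip the filter cover onto the engraver's dust extractor and tug-test it

## Task

Pick up the loose filter cover from the board, set it on top of the small dust extractor between the corner guides and press it fully home so that both spring catches snap over its ends. Then tug the cover firmly upwards by its grip to make sure that both ends are held; if it lifts free, reseat it and tug again. Leave it latched and let go, without disturbing the antler piece, the jar or the brush.

Things in the scene. Friction and masses are not known exactly. Their poses are not given: they have to be found in the camera images.
- cover: Grey plastic filter cover, 0.15 kg, lying rib up on the board: plate 120 mm (own x) by 90 mm (own y), 12 mm thick; its upper 6 mm is only 100 by 84 mm, which leaves a lip 10 mm wide and 6 mm high at either x end for the catches. It fits either way round (half turn). Origin: centre of the underside, z up.
- cover_grip (a point): Top middle of the cover's upright grip rib, 52 mm above the cover's underside. The rib is 70 mm long (cover x), 18 mm thick (cover y) and rises 40 mm above the plate (12 to 52 mm above the underside).
- extractor: Fixed grey box with dark vents, 160 mm (own x) by 114 mm (own y), flat top deck 60 mm high around an open mouth with a pleated filter. Origin: centre of the underside, z up. Corner guides on the deck hold the cover's plate with 2.5 mm play on every side; straight for 20 mm, then flaring out up to 30 mm above the deck. Side guides stand only at |x| = 41 to 61 mm: room for fingers between.
- seat (a point): Point on the extractor, level with its deck, centre of the mouth: where the centre of the cover's underside belongs, cover x along extractor x. Merely dropped in, the cover rests on the catch ramps some 15 mm too high and lifts straight out. Pressed down in the middle with about 10 to 20 N (more with high friction) it snaps in; latched, it can still rise about 2 mm.
- catch_front: Black spring catch at the extractor's -x end, 28 mm wide: tongue under a sloping ramp, thumb block outside. Slides outwards up to 11 mm against its spring (1.6 to 3.4 N), returns by itself. Origin level with the deck, at extractor x = -62.5 mm when closed; own x points outwards. The tongue reaches 7.5 mm further in, underside 8 mm above the deck; ramp top 24 mm above it.
- catch_back: The same catch at the extractor's +x end: origin at extractor x = +62.5 mm when closed, greater when pushed out.
- board: Bamboo board, 240 mm (own x) by 280 mm (own y), 18 mm thick, fixed. Origin: centre of the underside. The cover and the antler piece lie on it. Board and extractor may change sides.
- antler: Bystander: piece of dark brown antler with a pale sawn end, 110 mm long (own x), 42 mm thick, lying on the board. Origin: underside centre.
- bur_jar: Bystander: small glass jar with aluminium lid, 48 mm across, 62 mm high, standing on the table. Origin: underside centre.
- brush: Bystander: dusting brush 160 mm long lying along its own x on the table.
Not all that is in view belongs to the job. What is shaped like the cover but green or red is not meant.

How it is judged:
On the way, in this order (a step that is already met when the one before it is completed fails the run):
1. the cover is fully home under both closed catches (z of cover in the frame of extractor between 0.055 and 0.0625 m and horizontal distance between cover and extractor below 0.006 m and angle between the x axis of cover and the x axis of extractor, either way round below 0.1 rad and x of catch_front in the frame of extractor above -0.065 m and x of catch_back in the frame of extractor below 0.065 m), for 0.1 s.
2. the latched cover is tugged upwards by its grip: each catch holds it down with more than 2 N (contact force between each of catch_front, catch_back, the fingers and cover above 2 N and z of cover in the frame of extractor between 0.0605 and 0.065 m and x of catch_front in the frame of extractor above -0.065 m and x of catch_back in the frame of extractor below 0.065 m), for 0.01 s.
At the end, for the whole second after the job is handed in: The cover lies level on the extractor's deck (underside within 2.5 mm of it, centred within 6 mm, aligned within 0.1 rad), both catches are closed over its lips (within 2.5 mm), and it is at rest and let go (all of step 1 and angle between cover's own z axis and vertical below 0.05 rad and linear speed of cover below 0.02 m/s); the robot touches nothing.
It fails at once if the antler piece is moved by more than 30 mm (distance of antler from where it was at the start of the episode above 0.03 m).
It fails at once if the jar is moved by more than 30 mm (distance of bur_jar from where it was at the start of the episode above 0.03 m).
It fails at once if the brush is moved by more than 30 mm (distance of brush from where it was at the start of the episode above 0.03 m).
It also fails if it takes over 64 s, if anything falls off the work surface, if the arm or the gripper's body presses on something with over 40 N, if the wrist force passes 120 N, or if a joint passes its speed limit or range.

## Robot

A 6-joint arm with a two-finger parallel gripper is mounted at the origin on the work surface. World frame = base frame: x ahead of the robot, y to its left, z up, the work surface at z = 0. Lengths are in m, angles in rad, forces in N, time in s.
With the tool pointing down it reaches from about 0.25 to 0.775 m from the base axis. Payload 4 kg.
Tool frame: the origin (TCP) lies at the centre of the arm's flange, where the gripper is bolted on; the fingertips stand 199 mm ahead of it and the grasp point (between the pads) lies 180 mm ahead of it (robot.tcp_to_tips is the z of the fingertips in the tool frame, in m); z points along the fingers, y is the line along which they close (so a half turn about z gives the same grasp; the last joint's range is limited). The gripper opens to 94 mm and grips with 3 to 60 N. Pads are 16 mm wide; open, the fingers measure 119 mm over their backs; the gripper's body (75 mm by 177 mm) begins 78 mm behind the grasp point.
Start: joints at [-1.368, 0.087, 1.371, -0, 1.684, -0.103], TCP at [0.166, -0.524, 0.405] pointing down, gripper open.
Joint ranges: [-3.1, 3.1], [-0.76, 2.03], [0.27, 2.55], [-1.08, 4.22], [0.17, 2.65], [-2.57, 2.57]. Speed limits (rad/s): [2.79, 2.79, 3.14, 3.14, 3.14, 3.14].

## Interface

Orientations are given as [roll, pitch, yaw] about the fixed x, y, z axes, in that order (R = Rz(yaw) Ry(pitch) Rx(roll)).
In Python, from bench import robot gives the robot as it stands.
- The arm moves only by the tool play_rows, never from a script. Its arguments are lists of equal length, an entry for each row: "translation": the shift along the tool's x, y, z scaled (see below), a list of three; "twist": the turn, a rotation vector about the tool's x, y, z scaled (see below), a list of three; "gripper": the opening, from -1 (shut) to 1 (fully open). A call has 1 to 8 rows; each row shifts and turns the commanded pose from where the row before left it, along the tool's axes as they then stand; what a row does not reach is not made up. The controller multiplies each number of a shift by 0.04 m and each number of a turn by 0.1 rad. A row lasts 1/10 s, in which the tool goes at most 50 mm and 8.59 degrees, less where a joint would pass 70% of its speed; a pose out of reach is approached as far as the arm can. A call with a number of a shift or a turn outside -1 to 1 is refused whole. A call with a gripper value outside its range is refused whole. The fingers move at their own pace and stop on an object; the grip force is fixed at half the most. Time passes only in rows, so rows that do not move let the fingers close. It gives the time, the measured TCP pose, the force, the opening and the grip force at its end, in the units of the state.
- robot.get_obs(): the state, without advancing time (a new reading comes with each control period).
- robot.snapshot(name): name is "scene" or "top" or "wrist"; returns the picture (400x640x3 uint8, red, green, blue); there is no depth.
- robot.camera_model(name): a dict with "camera_matrix" (3x3 intrinsics, pixels), "rvec" (rotation vector, rad) and "tvec" (3), from world to camera coordinates, as OpenCV has them. Camera axes: x right, y down, z forward; pixel columns grow to the right and rows downward; lengths in m; the calibration is good to about 2 mm. A picture is of the moment at which its call begins: read the wrist's pose just before it. camera_model takes no time and is no camera call; for the wrist camera it gives the pose at the moment of the call.
- robot.close_job(): hands the job in; it is judged then, once.
Trained networks look in the newest picture that a camera, given by its name, has taken for a name from the list of things; names that differ only in an ending like _2 or _b are one class to them, and where a whole thing is asked for, a point or a joint stands for the part that bears it (a point fixed in the world has none). Each returns a list of dicts, best first, with "score" (0 to 1); they miss things now and then, are a little off and sometimes report something else, mostly with a low value. They report only what shows in the picture. A call takes as long as a camera call. They do not tell look-alikes from the thing itself.
- robot.recognise(name, camera): "centre" ([x, y, z] in m, in world coordinates, good to about 4 mm: the middle of the surface that is visible of it).
- robot.spot_point(name, camera): "centre" ([x, y, z] in m, in world coordinates, good to about 4 mm: a listed point, or the origin of a listed thing).
The state is a dict: "time": time; "joint_positions": joint angles; "qvel": joint speeds; "joint_torque": joint torques, N m; "tool_pos": TCP position; "ee_rot": TCP orientation; "wrist_force": force on the tool from outside, world axes, zero at the start; "wrist_torque": the same for the moment, N m; "width": finger opening in m; "finger_force": force on a finger pad.
Only numpy, scipy, OpenCV 4.12 (cv2) and the standard library are available. Lean on these libraries where they do the work, as an engineer would, in place of code of your own. Each camera call takes 0.05 s, during which the arm holds its last target. There are 200 camera calls.

## Working session

There is one attempt and no reset: what is moved stays moved. The work goes in short steps, Python scripts to look and compute and a tool call to move; the robot and the scene stay as the last step left them, time stands still between calls to the robot, and variables do not carry over. Pictures are saved under pics/ and viewed, at most 10 in all, crops included, and the job is handed in when it is done.

Besides the shell and the picture viewer there is one more tool, called after ">>>" as name(argument=value, ...) on one line, values as JSON. play_rows: Moves the arm, as the interface text tells. Its arguments: {"type":"object","properties":{"translation":{"type":"array","items":{"type":"array","items":{"type":"number","minimum":-1,"maximum":1}}},"twist":{"type":"array","items":{"type":"array","items":{"type":"number","minimum":-1,"maximum":1}}},"gripper":{"type":"array","items":{"type":"number"}}},"required":["translation","twist","gripper"]}

```bash
mkdir -p pics; cat > h.py <<'E'
import numpy as np,cv2
from bench import robot
def proj(c,P):
    m=robot.camera_model(c)
    return cv2.projectPoints(np.array(P,float).reshape(-1,3),np.array(m["rvec"]),np.array(m["tvec"]),np.array(m["camera_matrix"]),None)[0].reshape(-1,2)
def unproj(c,uv,z):
    m=robot.camera_model(c);R=cv2.Rodrigues(np.array(m["rvec"]))[0];K=np.array(m["camera_matrix"])
    o=-R.T@np.array(m["tvec"]).ravel()
    out=[]
    for u,v in uv:
        d=R.T@np.linalg.solve(K,[u,v,1]);out.append(o+d*(z-o[2])/d[2])
    return np.array(out)
def snap(c,f):
    im=robot.snapshot(c);cv2.imwrite(f,im[:,:,::-1]);return im
E
python3 - <<'E'
from h import *
snap("scene","pics/s0.png");snap("top","pics/t0.png")
for c in("top","scene"):
  for n in["cover","cover_grip","extractor","seat","catch_front","catch_back","antler","bur_jar","brush","board"]:
    for r in robot.spot_point(n,c)[:3]:
      print(c,n,round(r["score"],2),np.round(r["centre"],3),proj(c,r["centre"])[0].round())
o=robot.get_obs();print(o["tool_pos"],o["ee_rot"],o["time"])
E
```

```text
top cover 0.89 [0.586 0.469 0.003] [232. 186.]
top cover 0.86 [0.297 0.293 0.002] [281. 265.]
top cover 0.83 [0.38  0.462 0.   ] [234. 243.]
top cover_grip 0.95 [0.584 0.468 0.05 ] [229. 186.]
top cover_grip 0.71 [0.514 0.649 0.054] [177. 206.]
top cover_grip 0.66 [0.385 0.466 0.054] [230. 242.]
top extractor 0.63 [ 0.568 -0.229 -0.001] [421. 187.]
top extractor 0.34 [ 0.628 -0.22   0.058] [422. 168.]
top seat 0.66 [ 0.567 -0.23   0.065] [427. 185.]
top catch_front 0.63 [ 0.509 -0.236  0.056] [429. 202.]
top catch_front 0.56 [0.537 0.267 0.02 ] [286. 198.]
top catch_back 0.58 [ 0.63  -0.221  0.059] [423. 168.]
top catch_back 0.58 [ 0.507 -0.239  0.06 ] [430. 202.]
top antler 0.69 [0.518 0.119 0.021] [328. 202.]
top bur_jar 0.74 [ 0.705  0.001 -0.001] [358. 152.]
top bur_jar 0.39 [0.538 0.267 0.02 ] [286. 198.]
top brush 0.61 [ 0.482 -0.001  0.002] [361. 212.]
top board 0.85 [ 0.532  0.21  -0.003] [302. 200.]
scene cover 0.88 [0.292 0.299 0.003] [388. 178.]
scene cover 0.88 [0.513 0.645 0.004] [477. 266.]
scene cover 0.87 [0.536 0.273 0.021] [356. 230.]
scene cover_grip 0.82 [0.384 0.463 0.054] [431. 205.]
scene cover_grip 0.81 [0.535 0.27  0.065] [356. 222.]
scene cover_grip 0.76 [0.514 0.647 0.053] [481. 259.]
scene extractor 0.88 [ 0.57  -0.227  0.   ] [210. 194.]
scene seat 0.9 [ 0.569 -0.231  0.06 ] [205. 183.]
scene seat 0.55 [ 0.484 -0.001  0.   ] [283. 195.]
scene seat 0.34 [ 0.528  0.208 -0.002] [337. 226.]
scene catch_front 0.5 [ 0.508 -0.234  0.06 ] [213. 169.]
scene catch_back 0.48 [ 0.629 -0.223  0.058] [198. 198.]
scene antler 0.88 [0.516 0.116 0.018] [311. 210.]
scene bur_jar 0.63 [ 0.7    0.001 -0.002] [254. 249.]
scene brush 0.94 [ 0.487 -0.     0.   ] [282. 196.]
scene brush 0.33 [ 0.7    0.    -0.005] [254. 250.]
scene board 0.67 [ 0.53   0.209 -0.004] [337. 227.]
[ 0.16556348 -0.52449275  0.40469924] [3.14149818e+00 1.58358664e-05 3.05760245e-01] 1.1
```

View pics/t0.png

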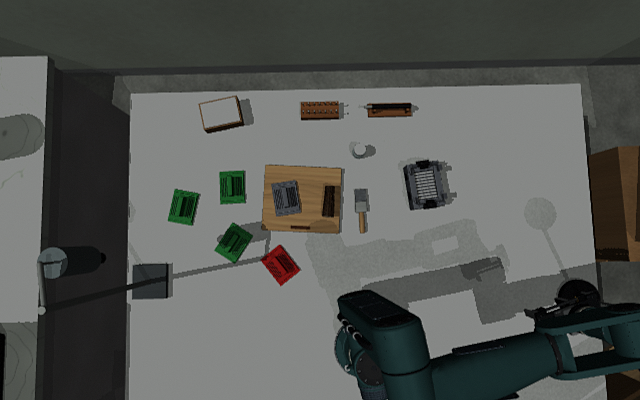

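View pics/s0.png

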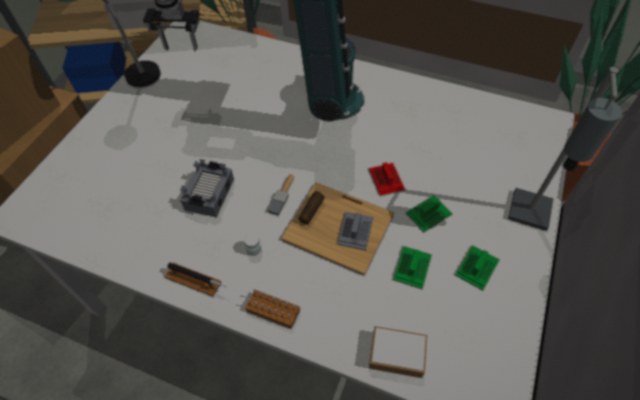

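Possible covers in the top view are green at (184,206), (232,186) and (234,243), red at (281,265), and grey on the board at (286,198). The grey one matches the description. The extractor is at (425,186), the antler at (329,200), the jar at (360,150) and the brush at (361,210).

```bash
cat >> h.py <<'E'
from scipy.spatial.transform import Rotation as Ro
def rel(target,yaw=None):
    o=robot.get_obs();R=Ro.from_euler("xyz",o["ee_rot"])
    d=R.inv().apply(np.array(target)-o["tool_pos"])
    print("pos",np.round(o["tool_pos"],4),"rot",np.round(o["ee_rot"],4),"F",np.round(o["wrist_force"],1),"w",round(o["width"],4),"t",o["time"])
    print("tool shift units",np.round(d/0.04,3),"dist",np.linalg.norm(d))
    if yaw is not None: print("turn units",np.round((R.inv()*Ro.from_euler("xyz",[np.pi,0,yaw])).as_rotvec()/0.1,3))
E
python3 - <<'E'
from h import *
im=cv2.imread("pics/t0.png")[140:260,150:460];cv2.imwrite("pics/t0c.png",cv2.resize(im,None,fx=2.5,fy=2.5,interpolation=2))
rel([0.50,0.26,0.40],0.2)
m=robot.camera_model("wrist");R=cv2.Rodrigues(np.array(m["rvec"]))[0];print(-R.T@np.array(m["tvec"]).ravel(),R,m["camera_matrix"])
E
```

```text
pos [ 0.1656 -0.5245  0.4047] rot [3.1415 0.     0.3058] F [-0.2  0.7 -0.3] w 0.0943 t 1.1
tool shift units [ 13.877 -16.186   0.116] dist 0.8528181221562048
turn units [1.000e-03 0.000e+00 1.058e+00]
[ 0.23686504 -0.50233652  0.3847821 ] [[ 3.00258673e-01 -9.53857522e-01 -7.45776052e-04]
 [-9.20923678e-01 -2.90095139e-01  2.60277525e-01]
 [-2.48484021e-01 -7.74637814e-02 -9.65533559e-01]] [[295.30739521   0.         317.28586978]
 [  0.         295.30739521 202.4307742 ]
 [  0.           0.           1.        ]]
```

View pics/t0c.png

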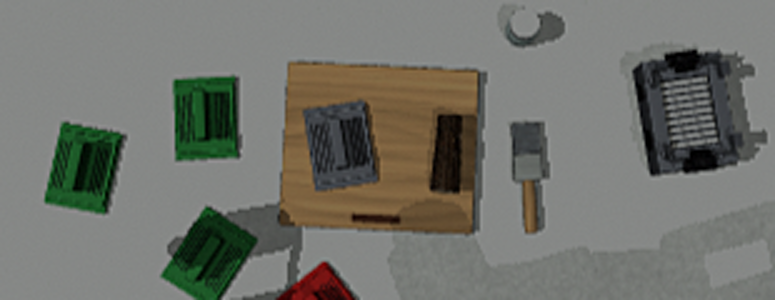

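The crop shows the grey cover on the board at crop (342,145), with its rib running slightly left of world x. The antler is about 110 px to its right. Moving over now.

>>> play_rows(translation=[[0.77, -0.9, 0], [0.77, -0.9, 0], [0.77, -0.9, 0], [0.77, -0.9, 0], [0.77, -0.9, 0], [0.77, -0.9, 0], [0.77, -0.9, 0], [0.77, -0.9, 0]], twist=[[0, 0, 0], [0, 0, 0], [0, 0, 0], [0, 0, 0], [0, 0, 0], [0, 0, 0], [0, 0, 0], [0, 0, 0]], gripper=[1, 1, 1, 1, 1, 1, 1, 1])

```text
time: 1.9
tool_pos: [0.3139, -0.1738, 0.405]
ee_rot: [3.14, -0.001, 0.305]
wrist_force: [2.0, -0.0, 0.9]
width: 0.094
finger_force: 0.0
```

>>> play_rows(translation=[[0.77, -0.9, 0], [0.77, -0.9, 0], [0.77, -0.9, 0], [0.77, -0.9, 0], [0.77, -0.9, 0], [0.77, -0.9, 0], [0.77, -0.9, 0], [0.77, -0.9, 0]], twist=[[0, 0, 0], [0, 0, 0], [0, 0, 0], [0, 0, 0], [0, 0, 0], [0, 0, 0], [0, 0, 0], [0, 0, 0]], gripper=[1, 1, 1, 1, 1, 1, 1, 1])

```text
time: 2.7
tool_pos: [0.4624, 0.1753, 0.4049]
ee_rot: [3.141, -0.001, 0.306]
wrist_force: [0.5, -0.6, -0.1]
width: 0.0939
finger_force: 0.0
```

>>> play_rows(translation=[[0.77, -0.9, 0], [0.77, -0.9, 0], [0, 0, 0], [0, 0, 0]], twist=[[0, 0, 0.5], [0, 0, 0.5], [0, 0, 0], [0, 0, 0]], gripper=[1, 1, 1, 1])

```text
time: 3.1
tool_pos: [0.5015, 0.2601, 0.4036]
ee_rot: [3.141, 0.002, 0.208]
wrist_force: [-0.3, 0.2, -0.6]
width: 0.0936
finger_force: 0.0
```

```bash
python3 - <<'E'
from h import *
rel([0.536,0.27,0.40],0.2)
snap("wrist","pics/w1.png")
np.save("w1.npy",np.r_[[0]])
for n in["cover","cover_grip"]:
    for r in robot.spot_point(n,"wrist")[:3]: print(n,round(r["score"],2),np.round(r["centre"],4),proj("wrist",r["centre"])[0].round())
print(proj("wrist",[[.53,.27,.03],[.58,.27,.03],[.53,.31,.03]]))
E
```

```text
pos [0.5015 0.2601 0.4036] rot [3.1406e+00 2.2000e-03 2.0780e-01] F [-0.3  0.2 -0.6] w 0.0936 t 3.1
tool shift units [ 0.896 -0.064  0.089] dist 0.03609719854339673
turn units [0.01  0.022 0.078]
cover 0.93 [ 0.5826  0.468  -0.    ] [162.  82.]
cover 0.86 [0.5133 0.6464 0.003 ] [ 12. 109.]
cover 0.77 [0.3816 0.4636 0.0033] [154. 235.]
cover_grip 0.97 [0.3797 0.4627 0.0476] [136. 250.]
cover_grip 0.85 [0.2911 0.2972 0.0518] [257. 335.]
cover_grip 0.66 [0.5387 0.268  0.0707] [315. 158.]
[[312.41359814 160.85919401]
 [320.97614813 118.46786371]
 [279.56890297 154.05755881]]
```

View pics/w1.png

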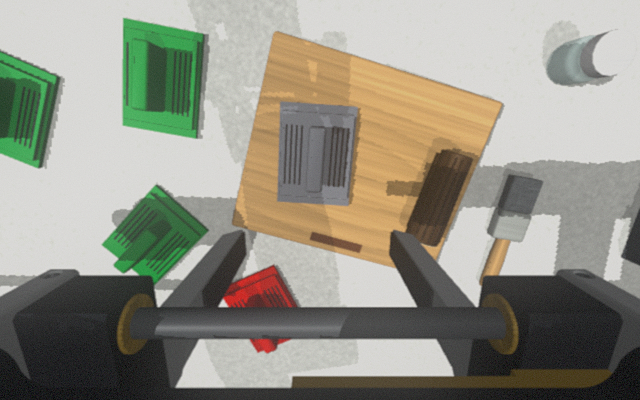

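```bash
python3 - <<'E'
from h import *
P=unproj("wrist",[(281,101),(357,108),(351,205),(277,202)],0.022);print(P.round(3),P.mean(0))
for a,b in((3,0),(2,1)):
  d=P[b]-P[a];print(np.hypot(*d[:2]),np.arctan2(d[1],d[0]))
for a,b in((1,0),(2,3)):
  d=P[b]-P[a];print(np.hypot(*d[:2]),np.arctan2(-d[0],d[1]))
Q=unproj("wrist",[(309,126),(308,190)],0.070);d=Q[0]-Q[1];print(np.hypot(*d[:2]),np.arctan2(d[1],d[0]))
im=cv2.imread("pics/w1.png")[90:215,260:380];cv2.imwrite("pics/w1c.png",cv2.resize(im,None,fx=4.5,fy=4.5,interpolation=2))
E
```

```text
[[0.59  0.32  0.022]
 [0.6   0.231 0.022]
 [0.484 0.211 0.022]
 [0.469 0.304 0.022]] [0.53564837 0.26621888 0.022     ]
0.12229279680964378 0.13029293833025568
0.11817658757624212 0.17392164472038557
0.08926370742720971 0.11648544575445412
0.09445698668158006 0.16201846547351312
0.06777602905934087 0.18043229197873978
```

View pics/w1c.png

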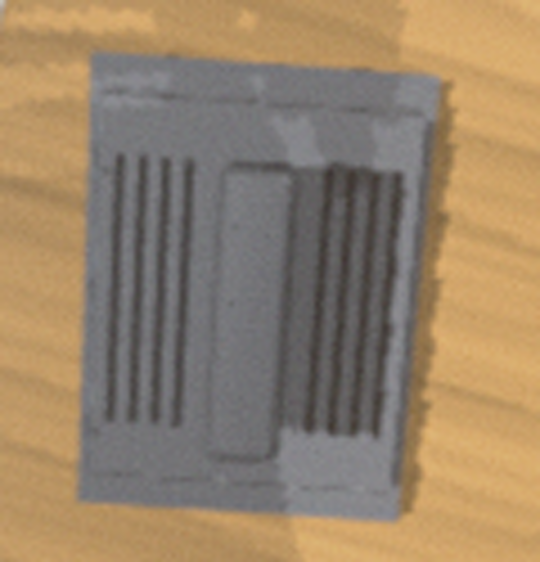

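```bash
cat >> h.py <<'E'
from scipy.optimize import least_squares
def fit(cam,model,px,x0):
    model=np.array(model,float);px=np.array(px,float)
    def f(p):
        c,s=np.cos(p[2]),np.sin(p[2])
        W=np.c_[p[0]+c*model[:,0]-s*model[:,1],p[1]+s*model[:,0]+c*model[:,1],model[:,2]]
        return (proj(cam,W)-px).ravel()
    r=least_squares(f,x0,loss="soft_l1");print("fit",r.x.round(4));print(r.fun.reshape(-1,2).round(1).tolist());return r.x
E
python3 - <<'E'
from h import *
px=np.array([(92,53),(440,75),(398,520),(80,498),(225,165),(290,168),(272,458),(212,455)])/4.5+[260,90]
M=[(.06,.045,.024),(.06,-.045,.024),(-.06,-.045,.024),(-.06,.045,.024),(.035,.009,.07),(.035,-.009,.07),(-.035,-.009,.07),(-.035,.009,.07)]
p=fit("wrist",M,px,[.536,.268,.15])
rel([p[0],p[1],0.26],p[2])
E
```

```text
fit [0.5362 0.2669 0.1411]
[[0.0, -0.4], [-0.1, -0.2], [-0.0, -0.1], [-0.2, 0.5], [-0.8, -0.7], [2.1, -0.3], [1.6, 1.1], [-1.5, 0.7]]
pos [0.501  0.2582 0.4052] rot [ 3.1412e+00 -7.0000e-04  2.0470e-01] F [-0.4  0.5  0.5] w 0.0937 t 3.25
tool shift units [ 0.904 -0.036  3.632] dist 0.1497137502303092
turn units [ 0.004 -0.007  0.636]
```

>>> play_rows(translation=[[0.9, -0.04, 0], [0, 0, 0.9], [0, 0, 0.9], [0, 0, 0.9], [0, 0, 0.9], [0, 0, 0], [0, 0, 0]], twist=[[0, 0, 0], [0, 0, 0.64], [0, 0, 0], [0, 0, 0], [0, 0, 0], [0, 0, 0], [0, 0, 0]], gripper=[1, 1, 1, 1, 1, 1, 1])

```text
time: 3.95
tool_pos: [0.5362, 0.2673, 0.2616]
ee_rot: [3.141, -0.0, 0.14]
wrist_force: [-0.5, -0.7, -0.4]
width: 0.094
finger_force: 0.0
```

```bash
python3 - <<'E'
from h import *
rel([.5362,.2669,0.231],.1411)
E
```

```text
pos [0.5362 0.2673 0.2616] rot [ 3.1414e+00 -2.0000e-04  1.4040e-01] F [-0.5 -0.7 -0.4] w 0.094 t 3.95
tool shift units [-0.001  0.009  0.765] dist 0.03059027417745722
turn units [ 0.001 -0.002 -0.007]
```

Lower, close, lift a little, with the extractor measurement to follow.

>>> play_rows(translation=[[0, 0, 0.4], [0, 0, 0.36], [0, 0, 0], [0, 0, 0], [0, 0, 0], [0, 0, 0], [0, 0, 0], [0, 0, 0]], twist=[[0, 0, 0], [0, 0, 0], [0, 0, 0], [0, 0, 0], [0, 0, 0], [0, 0, 0], [0, 0, 0], [0, 0, 0]], gripper=[1, 1, 1, -1, -1, -1, -1, -1])

```text
time: 4.75
tool_pos: [0.5363, 0.2684, 0.2306]
ee_rot: [-3.142, -0.001, 0.142]
wrist_force: [0.5, -0.5, -0.1]
width: 0.058
finger_force: 0.0
```

>>> play_rows(translation=[[0, 0, 0], [0, 0, 0], [0, 0, -0.3], [0, 0, -0.9], [0, 0, -0.9], [0, 0, -0.9], [0, 0, -0.9], [0, 0, 0]], twist=[[0, 0, 0], [0, 0, 0], [0, 0, 0], [0, 0, 0], [0, 0, 0], [0, 0, 0], [0, 0, 0], [0, 0, 0]], gripper=[-1, -1, -1, -1, -1, -1, -1, -1])

```text
time: 5.55
tool_pos: [0.5367, 0.2685, 0.3947]
ee_rot: [-3.138, -0.014, 0.142]
wrist_force: [0.2, -0.2, 0.8]
width: 0.0004
finger_force: 0.0
```

```bash
python3 - <<'E'
from h import *
rel([.54,-.19,0.39],.11)
E
```

```text
pos [0.5367 0.2685 0.3947] rot [-3.1385 -0.0138  0.1418] F [ 0.2 -0.2  0.8] w 0.0004 t 5.55
tool shift units [-1.541 11.36   0.061] dist 0.45855596595342063
turn units [-0.033 -0.138  0.319]
```

The fingers hadn't closed on the rib before the lift (opening 0.4 mm now). I'll reopen and check the cover again.

>>> play_rows(translation=[[0, 0, 0], [0, 0, 0], [0, 0, 0], [0, 0, 0], [0, 0, 0], [0, 0, 0], [0, 0, 0], [-0.9, 0, 0]], twist=[[0, 0, 0], [0, 0, 0], [0, 0, 0], [0, 0, 0], [0, 0, 0], [0, 0, 0], [0, 0, 0], [0, 0, 0]], gripper=[1, 1, 1, 1, 1, 1, 1, 1])

```text
time: 6.35
tool_pos: [0.5027, 0.2632, 0.3844]
ee_rot: [3.141, 0.001, 0.14]
wrist_force: [-0.2, 0.7, -0.4]
width: 0.0606
finger_force: 0.0
```

```bash
python3 - <<'E'
from h import *
rel([.5362,.2669,0.26],.1411)
im=snap("wrist","pics/w2.png")
c=proj("wrist",[.536,.267,.03])[0].round().astype(int);print(c,im.shape)
y0,x0=max(c[1]-63,0),c[0]-60;print(x0,y0)
cv2.imwrite("pics/w2c.png",cv2.resize(im[y0:y0+125,x0:x0+120,::-1],None,fx=4.5,fy=4.5,interpolation=2))
E
```

```text
pos [0.5027 0.2632 0.3844] rot [3.1408e+00 9.0000e-04 1.4010e-01] F [-0.2  0.7 -0.4] w 0.0606 t 6.35
tool shift units [0.846 0.022 3.109] dist 0.12888074186669846
turn units [ 0.008  0.009 -0.01 ]
[318 152] (400, 640, 3)
258 89
```

View pics/w2c.png

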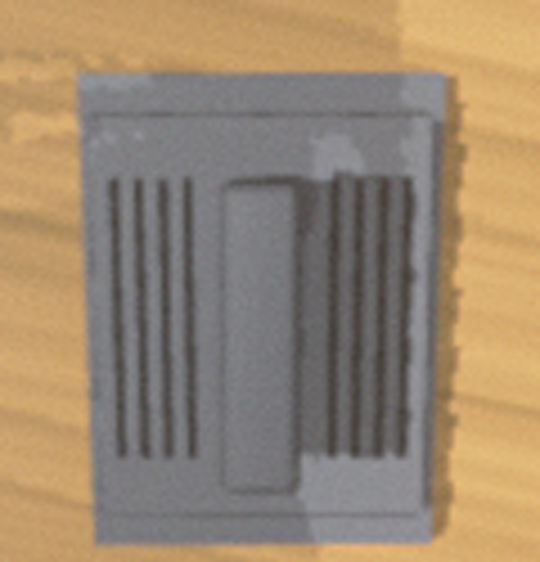

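```bash
python3 - <<'E'
from h import *
px=np.array([(80,73),(445,73),(432,543),(97,543),(226,182),(294,182),(294,492),(222,492)])/4.5+[258,89]
M=[(.06,.045,.024),(.06,-.045,.024),(-.06,-.045,.024),(-.06,.045,.024),(.035,.009,.07),(.035,-.009,.07),(-.035,-.009,.07),(-.035,.009,.07)]
p=fit("wrist",M,px,[.536,.268,.15])
rel([p[0],p[1],0.231],p[2])
E
```

```text
fit [0.5269 0.2678 0.1422]
[[-0.8, -0.7], [0.4, -0.7], [-0.3, -0.1], [-0.7, -0.1], [-1.5, -0.0], [2.0, -0.1], [1.5, 1.1], [0.0, 1.1]]
pos [0.4966 0.2627 0.3842] rot [3.1405 0.0088 0.1425] F [-4.  -0.3 -1.5] w 0.0648 t 6.4
tool shift units [ 0.804 -0.021  3.822] dist 0.15623677681669673
turn units [0.011 0.088 0.003]
```

The cover is still flat and level, essentially where it was; the 9 mm offset comes from the camera still moving during the shot. I'll go back down and close for longer.

>>> play_rows(translation=[[0.9, 0, 0], [0, 0, 0], [0, 0, 0.9], [0, 0, 0.9], [0, 0, 0.9], [0, 0, 0.9], [0, 0, 0.3], [0, 0, 0]], twist=[[0, 0, 0], [0, 0, 0], [0, 0, 0], [0, 0, 0], [0, 0, 0], [0, 0, 0], [0, 0, 0], [0, 0, 0]], gripper=[1, 1, 1, 1, 1, 1, 1, -1])

```text
time: 7.2
tool_pos: [0.5355, 0.268, 0.2283]
ee_rot: [3.141, 0.004, 0.142]
wrist_force: [-0.8, 0.7, -0.3]
width: 0.0891
finger_force: 0.0
```

>>> play_rows(translation=[[0, 0, 0], [0, 0, 0], [0, 0, 0], [0, 0, 0], [0, 0, 0], [0, 0, 0], [0, 0, 0], [0, 0, 0]], twist=[[0, 0, 0], [0, 0, 0], [0, 0, 0], [0, 0, 0], [0, 0, 0], [0, 0, 0], [0, 0, 0], [0, 0, 0]], gripper=[-1, -1, -1, -1, -1, -1, -1, -1])

```text
time: 8.0
tool_pos: [0.5362, 0.2683, 0.2301]
ee_rot: [3.141, 0.0, 0.142]
wrist_force: [0.5, -0.0, -0.2]
width: 0.0256
finger_force: 0.0
```

>>> play_rows(translation=[[0, 0, 0], [0, 0, 0], [0, 0, 0], [0, 0, 0], [0, 0, 0]], twist=[[0, 0, 0], [0, 0, 0], [0, 0, 0], [0, 0, 0], [0, 0, 0]], gripper=[-1, -1, -1, -1, -1])

```text
time: 8.5
tool_pos: [0.5362, 0.2684, 0.2301]
ee_rot: [-3.142, 0.0, 0.142]
wrist_force: [0.4, 0.5, -0.6]
width: 0.0175
finger_force: 30.0
```

>>> play_rows(translation=[[0, 0, -0.3], [0, 0, -0.8], [0, 0, -0.9], [0, 0, -0.9], [0, 0, -0.9], [0, 0, -0.7], [-0.34, 0.94, 0], [-0.34, 0.94, 0]], twist=[[0, 0, 0], [0, 0, 0], [0, 0, 0], [0, 0, 0], [0, 0, 0], [0, 0, 0], [0, 0, 0], [0, 0, 0]], gripper=[-1, -1, -1, -1, -1, -1, -1, -1])

```text
time: 9.3
tool_pos: [0.5196, 0.1897, 0.4125]
ee_rot: [3.141, -0.004, 0.144]
wrist_force: [0.3, -0.6, -2.2]
width: 0.0178
finger_force: 30.0
```

>>> play_rows(translation=[[-0.34, 0.94, 0], [-0.34, 0.94, 0], [-0.34, 0.94, 0], [-0.34, 0.94, 0], [-0.34, 0.94, 0], [-0.34, 0.94, 0], [-0.34, 0.94, 0], [-0.34, 0.94, 0]], twist=[[0, 0, 0], [0, 0, 0], [0, 0, 0], [0, 0, 0], [0, 0, 0], [0, 0, 0], [0, 0, 0], [0, 0, 0]], gripper=[-1, -1, -1, -1, -1, -1, -1, -1])

```text
time: 10.1
tool_pos: [0.4538, -0.1246, 0.4112]
ee_rot: [3.141, -0.001, 0.142]
wrist_force: [0.8, -0.5, -1.2]
width: 0.018
finger_force: 30.0
```

>>> play_rows(translation=[[-0.34, 0.94, 0], [-0.34, 0.94, 0], [-0.34, 0.94, 0], [0, 0, 0], [0, 0, 0], [0, 0, 0], [0, 0, 0]], twist=[[0, 0, 0], [0, 0, 0], [0, 0, 0], [0, 0, 0.3], [0, 0, 0], [0, 0, 0], [0, 0, 0]], gripper=[-1, -1, -1, -1, -1, -1, -1])

```text
time: 10.8
tool_pos: [0.4304, -0.2398, 0.4106]
ee_rot: [3.141, -0.0, 0.113]
wrist_force: [-0.7, 0.4, -2.7]
width: 0.0178
finger_force: 30.0
```

```bash
python3 - <<'E'
from h import *
snap("wrist","pics/w3.png")
rel([.568,-.23,0.40],.11)
for n in["extractor","seat","catch_front","catch_back","cover","cover_grip"]:
    for r in robot.spot_point(n,"wrist")[:3]: print(n,round(r["score"],2),np.round(r["centre"],4),proj("wrist",r["centre"])[0].round())
E
```

```text
pos [ 0.4305 -0.2398  0.4106] rot [ 3.1413e+00 -3.0000e-04  1.1360e-01] F [-0.1  0.  -1.8] w 0.0178 t 10.85
tool shift units [3.444 0.147 0.265] dist 0.13829317136318367
turn units [ 0.003 -0.003  0.036]
extractor 0.72 [ 0.5691 -0.2287 -0.0018] [321.  69.]
seat 0.57 [ 0.5682 -0.2277  0.0611] [320.  58.]
catch_front 0.58 [ 0.508  -0.2381  0.0583] [323. 120.]
cover 0.94 [ 0.4306 -0.2404  0.202 ] [317. 236.]
cover_grip 0.81 [ 0.4353 -0.2401  0.2485] [317. 260.]
```

View pics/w3.png

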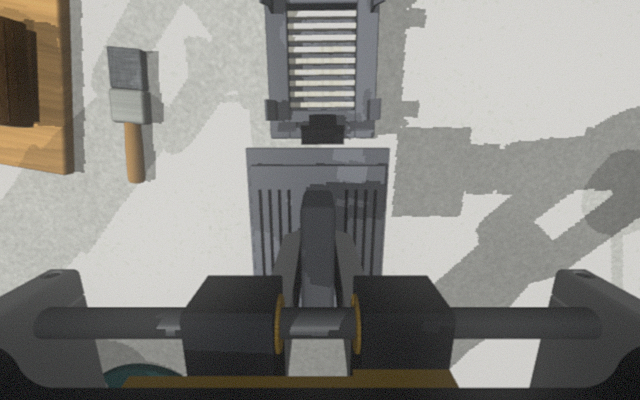

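The held cover is square in the grip, with its front edge at row 150. The extractor is partly visible at the top, centred near column 321, with the front catch at (323,128).

```bash
python3 - <<'E'
import cv2
im=cv2.imread("pics/w3.png")[0:150,240:405];cv2.imwrite("pics/w3c.png",cv2.resize(im,None,fx=4,fy=4,interpolation=2))
E
```

```text
(no output)
```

View pics/w3c.png

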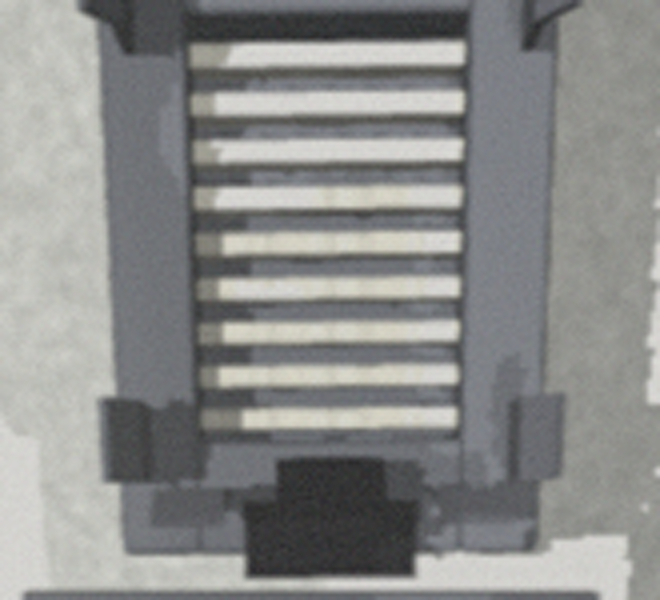

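```bash
python3 - <<'E'
from h import *
px=np.array([(127,553),(537,550),(103,80),(117,390),(552,60),(542,390),(187,40),(204,430),(467,40),(459,430),(277,460),(385,460)])/4+[240,0]
P=unproj("wrist",px,.06);print(P.round(4).tolist())
for a,b in((2,3),(4,5),(6,7),(8,9)):
  d=P[a]-P[b];print("yaw",np.arctan2(d[1],d[0]))
d=P[0]-P[1];print("front",np.hypot(*d[:2]),np.arctan2(-d[0],d[1]))
for Y in(.113,.12):
  u=np.array([np.cos(Y),np.sin(Y),0]);v=np.array([-u[1],u[0],0])
  print(Y,"x",(P@u).round(4),"y",(P@v).round(4),"net",np.array([.568,-.2295,0])@np.c_[u,v])
E
```

```text
[[0.4829, -0.1844, 0.06], [0.4962, -0.2958, 0.06], [0.597, -0.1703, 0.06], [0.5247, -0.1788, 0.06], [0.6137, -0.2803, 0.06], [0.5372, -0.2904, 0.06], [0.608, -0.1903, 0.06], [0.5172, -0.2025, 0.06], [0.6157, -0.2588, 0.06], [0.5248, -0.2701, 0.06], [0.5117, -0.2227, 0.06], [0.515, -0.2515, 0.06]]
yaw 0.11713964538967336
yaw 0.1309923827703322
yaw 0.13427117688705656
yaw 0.1232359435745129
front 0.11215729971834183 0.11892099354455758
0.113 x [0.459  0.4597 0.574  0.5012 0.5782 0.501  0.5827 0.4911 0.5826 0.491
 0.4834 0.4833] y [-0.2377 -0.3498 -0.2365 -0.2368 -0.3477 -0.3491 -0.2576 -0.2595 -0.3266
 -0.3275 -0.2789 -0.3079] net [ 0.53849912 -0.29208381]
0.12 x [0.4573 0.4572 0.5723 0.4995 0.5757 0.4986 0.5809 0.4892 0.5803 0.4887
 0.4814 0.4812] y [-0.2409 -0.353  -0.2405 -0.2403 -0.3518 -0.3526 -0.2617 -0.263  -0.3307
 -0.331  -0.2823 -0.3113] net [ 0.53644135 -0.29584612]
```

```bash
python3 - <<'E'
from h import *
p=robot.get_obs()["tool_pos"];Y=.1136;u=np.array([np.cos(Y),np.sin(Y),0]);v=np.array([-u[1],u[0],0])
P=unproj("wrist",[(247,149),(390,149)],.2045)
print((P-p)@u,(P-p)@v)
rel([.5684,-.2299,0.322],.122)
E
```

```text
[0.05907345 0.0589132 ] [ 0.04323559 -0.04565846]
pos [ 0.4304 -0.2402  0.4103] rot [3.1415 0.     0.1126] F [ 0.7  0.9 -1.7] w 0.0175 t 11.15
tool shift units [3.457 0.131 2.207] dist 0.16414192161840935
turn units [ 0.001  0.    -0.094]
```

>>> play_rows(translation=[[0.87, 0.13, 0], [0.87, 0, 0], [0.87, 0, 0], [0.87, 0, 0], [0, 0, 0.8], [0, 0, 0.8], [0, 0, 0.6], [0, 0, 0]], twist=[[0, 0, -0.1], [0, 0, 0], [0, 0, 0], [0, 0, 0], [0, 0, 0], [0, 0, 0], [0, 0, 0], [0, 0, 0]], gripper=[-1, -1, -1, -1, -1, -1, -1, -1])

```text
time: 11.95
tool_pos: [0.5683, -0.2285, 0.3169]
ee_rot: [-3.136, 0.009, 0.122]
wrist_force: [-0.4, 0.9, -1.7]
width: 0.0178
finger_force: 30.0
```

>>> play_rows(translation=[[0, 0, 0], [0, 0, 0], [0, 0, 0]], twist=[[0, 0, 0], [0, 0, 0], [0, 0, 0]], gripper=[-1, -1, -1])

```text
time: 12.25
tool_pos: [0.5695, -0.2294, 0.3248]
ee_rot: [3.139, -0.004, 0.122]
wrist_force: [-0.2, -0.2, -1.7]
width: 0.0179
finger_force: 30.0
```

```bash
python3 - <<'E'
from h import *
rel([.5694,-.2298,0.287],.122)
im=snap("wrist","pics/w4.png")
E
```

```text
pos [ 0.5695 -0.2294  0.3248] rot [ 3.1391 -0.0036  0.1218] F [-0.2 -0.2 -1.7] w 0.0179 t 12.25
tool shift units [-0.006  0.007  0.946] dist 0.037850485994516195
turn units [ 0.025 -0.036 -0.002]
```

View pics/w4.png

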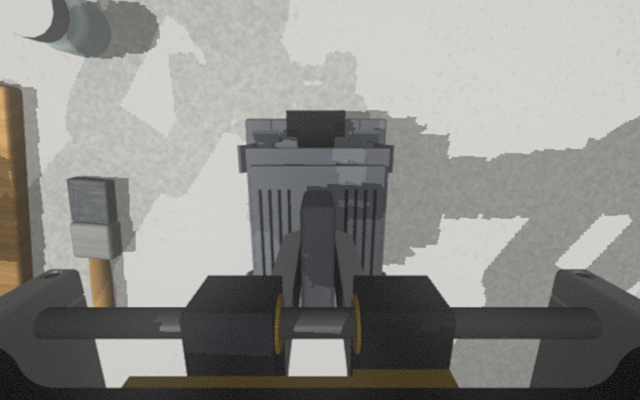

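The cover sits centred over the extractor: the back edge spans columns 246–387 and the cover 247–390. I'll shift 1 mm and lower gently.

>>> play_rows(translation=[[0, -0.03, 0.2], [0, 0, 0.2], [0, 0, 0.2], [0, 0, 0.1], [0, 0, 0.1], [0, 0, 0], [0, 0, 0], [0, 0, 0]], twist=[[0, 0, 0], [0, 0, 0], [0, 0, 0], [0, 0, 0], [0, 0, 0], [0, 0, 0], [0, 0, 0], [0, 0, 0]], gripper=[-1, -1, -1, -1, -1, -1, -1, -1])

```text
time: 13.1
tool_pos: [0.5691, -0.2281, 0.2907]
ee_rot: [3.141, -0.001, 0.122]
wrist_force: [-0.1, 0.7, -2.4]
width: 0.0177
finger_force: 30.0
```

>>> play_rows(translation=[[0, 0, 0.1], [0, 0, 0], [0, 0, 0]], twist=[[0, 0, 0], [0, 0, 0], [0, 0, 0]], gripper=[-1, -1, -1])

```text
time: 13.4
tool_pos: [0.569, -0.2282, 0.2868]
ee_rot: [3.141, -0.001, 0.122]
wrist_force: [0.3, 0.3, 0.2]
width: 0.0182
finger_force: 30.0
```

>>> play_rows(translation=[[0, 0, 0.1], [0, 0, 0], [0, 0, 0]], twist=[[0, 0, 0], [0, 0, 0], [0, 0, 0]], gripper=[-1, -1, -1])

```text
time: 13.7
tool_pos: [0.5693, -0.2282, 0.2836]
ee_rot: [3.14, -0.002, 0.122]
wrist_force: [-0.4, -0.1, 4.7]
width: 0.0175
finger_force: 30.0
```

Contact with the catch ramps came at the expected height with no side force. Pressing on.

>>> play_rows(translation=[[0, 0, 0.1], [0, 0, 0], [0, 0, 0]], twist=[[0, 0, 0], [0, 0, 0], [0, 0, 0]], gripper=[-1, -1, -1])

```text
time: 14.0
tool_pos: [0.5687, -0.228, 0.2773]
ee_rot: [-3.141, 0.001, 0.122]
wrist_force: [-0.2, -0.4, 0.4]
width: 0.0178
finger_force: 30.0
```

>>> play_rows(translation=[[0, 0, 0.1], [0, 0, 0], [0, 0, 0]], twist=[[0, 0, 0], [0, 0, 0], [0, 0, 0]], gripper=[-1, -1, -1])

```text
time: 14.3
tool_pos: [0.5687, -0.2278, 0.273]
ee_rot: [-3.14, 0.002, 0.122]
wrist_force: [0.5, 0.4, -1.2]
width: 0.0181
finger_force: 30.0
```

>>> play_rows(translation=[[0, 0, 0.1], [0, 0, 0], [0, 0, 0]], twist=[[0, 0, 0], [0, 0, 0], [0, 0, 0]], gripper=[-1, -1, -1])

```text
time: 14.6
tool_pos: [0.569, -0.2278, 0.2721]
ee_rot: [3.141, -0.001, 0.122]
wrist_force: [-1.4, 0.7, 6.1]
width: 0.0177
finger_force: 30.0
```

>>> play_rows(translation=[[0, 0, 0.05], [0, 0, 0.05], [0, 0, 0], [0, 0, 0]], twist=[[0, 0, 0], [0, 0, 0], [0, 0, 0], [0, 0, 0]], gripper=[-1, -1, -1, -1])

```text
time: 15.0
tool_pos: [0.5688, -0.2277, 0.272]
ee_rot: [3.14, -0.002, 0.122]
wrist_force: [-7.2, 3.1, 19.0]
width: 0.0176
finger_force: 30.0
```

>>> play_rows(translation=[[0, 0, -0.05], [0, 0, -0.05], [0, 0, 0], [0, 0, 0]], twist=[[0, 0, 0], [0, 0, 0], [0, 0, 0], [0, 0, 0]], gripper=[-1, -1, -1, -1])

```text
time: 15.4
tool_pos: [0.569, -0.2279, 0.2721]
ee_rot: [3.141, -0.001, 0.122]
wrist_force: [-2.8, 1.9, 6.2]
width: 0.018
finger_force: 30.0
```

>>> play_rows(translation=[[0, 0, -0.05], [0, 0, -0.03], [0, 0, 0], [0, 0, 0]], twist=[[0, 0, 0], [0, 0, 0], [0, 0, 0], [0, 0, 0]], gripper=[-1, -1, -1, -1])

```text
time: 15.8
tool_pos: [0.5689, -0.228, 0.2726]
ee_rot: [-3.141, 0.001, 0.122]
wrist_force: [0.3, -0.3, -1.7]
width: 0.018
finger_force: 30.0
```

>>> play_rows(translation=[[0, 0, -0.04], [0, 0, -0.04], [0, 0, 0], [0, 0, 0]], twist=[[0, 0, 0], [0, 0, 0], [0, 0, 0], [0, 0, 0]], gripper=[-1, -1, -1, -1])

```text
time: 16.2
tool_pos: [0.5688, -0.228, 0.2742]
ee_rot: [-3.14, 0.002, 0.122]
wrist_force: [3.3, -1.6, -15.7]
width: 0.0183
finger_force: 30.0
```

>>> play_rows(translation=[[0, 0, -0.04], [0, 0, -0.03], [0, 0, 0], [0, 0, 0]], twist=[[0, 0, 0], [0, 0, 0], [0, 0, 0], [0, 0, 0]], gripper=[-1, -1, -1, -1])

```text
time: 16.6
tool_pos: [0.5686, -0.2281, 0.2743]
ee_rot: [-3.139, 0.004, 0.122]
wrist_force: [5.7, -3.4, -25.1]
width: 0.0177
finger_force: 30.0
```

Held under 25 N, rising only 2 mm and staying level. Easing off and letting go.

>>> play_rows(translation=[[0, 0, 0.1], [0, 0, 0.09], [0, 0, 0], [0, 0, 0], [0, 0, 0], [0, 0, 0], [0, 0, 0], [0, 0, 0]], twist=[[0, 0, 0], [0, 0, 0], [0, 0, 0], [0, 0, 0], [0, 0, 0], [0, 0, 0], [0, 0, 0], [0, 0, 0]], gripper=[-1, -1, -1, -1, 0, 0, 0, 0])

```text
time: 17.4
tool_pos: [0.569, -0.228, 0.2725]
ee_rot: [3.141, -0.001, 0.122]
wrist_force: [0.9, 0.8, -0.2]
width: 0.0455
finger_force: 0.0
```

>>> play_rows(translation=[[0, 0, 0], [0, 0, 0], [0, 0, -0.4], [0, 0, -0.9], [0, 0, -0.9], [0, 0, -0.9], [-0.9, 0, -0.3], [-0.9, 0, 0]], twist=[[0, 0, 0], [0, 0, 0], [0, 0, 0], [0, 0, 0], [0, 0, 0], [0, 0, 0], [0, 0, 0], [0, 0, 0]], gripper=[0, 0, 0, 0, 0, 0, 0, 0])

```text
time: 18.2
tool_pos: [0.4974, -0.2368, 0.4112]
ee_rot: [3.138, -0.005, 0.123]
wrist_force: [-0.1, -0.6, -0.4]
width: 0.0467
finger_force: 0.0
```

>>> play_rows(translation=[[-0.9, 0, 0], [0, 0, 0], [0, 0, 0], [0, 0, 0]], twist=[[0, 0, 0], [0, 0, 0], [0, 0, 0], [0, 0, 0]], gripper=[0, 0, 0, 0])

```text
time: 18.6
tool_pos: [0.4624, -0.2411, 0.4079]
ee_rot: [3.141, -0.001, 0.122]
wrist_force: [0.7, 0.7, -0.5]
width: 0.0472
finger_force: 0.0
```

```bash
python3 - <<'E'
from h import *
rel([.5694,-.2298,0.287],.122)
im=snap("wrist","pics/w5.png")
for n in["cover","catch_front","catch_back","seat"]:
    for r in robot.spot_point(n,"wrist")[:2]: print(n,round(r["score"],2),np.round(r["centre"],4))
E
```

```text
pos [ 0.4624 -0.2411  0.4079] rot [ 3.1415e+00 -7.0000e-04  1.2220e-01] F [ 0.7  0.7 -0.5] w 0.0472 t 18.6
tool shift units [2.687 0.045 3.025] dist 0.1618519731367111
turn units [ 0.001 -0.007  0.002]
cover 0.82 [ 0.5663 -0.2281  0.0617]
catch_front 0.67 [ 0.5044 -0.2359  0.0609]
catch_back 0.73 [ 0.6335 -0.2177  0.0598]
catch_back 0.44 [ 0.5719 -0.2287  0.0617]
```

View pics/w5.png

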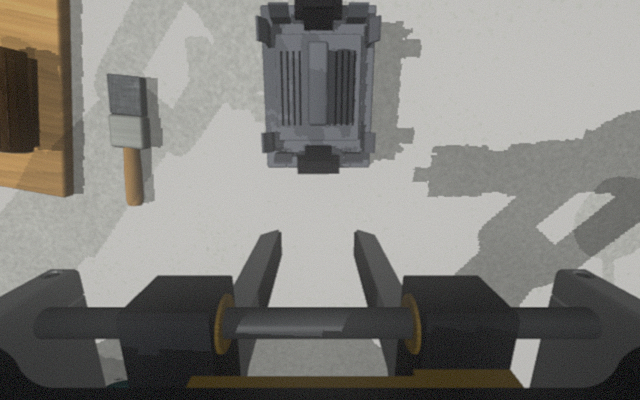

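The cover sits between the guides at (318,85). Both black catches cover its lips, and the front block overhangs the deck by the same 6 px as when closed. The brush and antler haven't moved.

```bash
python3 -c "
from bench import robot
print(robot.close_job())"
```

```text
the job is handed in; nothing more can be done
None
```

The cover is latched on the extractor: it held a 25 N upward tug with about 2 mm of rise, was let go, and the job is handed in with the bystanders left alone; no verdict came back.

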